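Tip the bench timer onto its back and start it

ROBOT

A 6-joint arm with a two-finger parallel gripper is mounted at the origin on a cart in front of the work surface, level with it; the furniture and walls round the work are solid. World frame = base frame: x ahead of the robot, y to its left, z up, the work surface at z = 0. Lengths are in mm, angles in rad, forces in N, time in s.
With the tool pointing down it reaches from about 300 to 850 mm from the base axis. Payload 5.4 kg.
Tool frame: the origin (TCP) lies at the very end of the fingers, on their centre line; the grasp point (between the pads) lies 19 mm behind it; z points along the fingers, y is the line along which they close (so a half turn about z gives the same grasp; the last joint's range is limited). The gripper opens to 85 mm and grips with 20 to 120 N. Pads are 22 mm wide; open, the fingers measure 114 mm over their backs; the gripper's body (76 mm by 85 mm) begins 54 mm behind the grasp point. The pads swing forward as they close: fully open they stand 13 mm farther back than shut.
Start: joints at [-1.342, 0.158, 1.597, -0, 1.386, -0.21], TCP at [244.266, -520.519, 231.299] pointing down, gripper open.
Joint ranges: [-2.91, 2.91], [-0.94, 2.29], [0.18, 2.7], [-1.29, 4.43], [0.17, 2.64], [-3, 3]. Speed limits (rad/s): [2.57, 2.57, 3.14, 3.14, 3.14, 3.14].

INTERFACE

Orientations are given as a 3x3 rotation matrix whose columns are the frame's x, y, z axes.
In Python, from bench import robot, readout, get_image, camera_info gives the robot as it stands (robot), with the cameras as plain functions and the readings (readout).
- The arm moves only by the tool tcp_steps, called after ">>>" by a JSON object that holds its "name" and its "arguments". Schema: {"type":"object","properties":{"steps":{"type":"array","items":{"type":"array","prefixItems":[{"type":"array","items":{"type":"number"},"minItems":3,"maxItems":3},{"type":"array","items":{"type":"number"},"minItems":3,"maxItems":3}],"minItems":2,"maxItems":2},"minItems":1,"maxItems":8},"finger_gap":{"type":"number"},"clamp_n":{"type":"number"},"only":{"type":"string"},"quiet":{"type":"boolean"},"lines":{"type":"string"}},"required":["steps"],"additionalProperties":false}. steps is a list of rows, 1 to 8 of them, each written [[dx, dy, dz], [rx, ry, rz]]: dx, dy, dz in mm, then a rotation vector rx, ry, rz in rad; each row shifts and turns the commanded pose from where the row before left it, along the tool's axes as they then stand; what a row does not reach is not made up. A row lasts 1/8 s, in which the tool goes at most 62.5 mm and 0.188 rad, less where a joint would pass 70% of its speed; a pose out of reach is approached as far as the arm can. finger_gap is the finger opening in mm, set as the call begins (left out keeps the last). The fingers move at their own pace and stop on an object; clamp_n is the grip in N (left out, the last holds). Time passes only in rows, so rows that do not move let the fingers close. The tool returns the time, the measured TCP pose, the force, the opening and the grip force at its end. only (a regular expression) keeps the lines of the reply that match it, lines (a string "A,B") keeps lines A to B, and quiet returns only ok. Input that does not fit is refused with a message, and nothing moves.
- readout.read_state(): the state, without advancing time (a new reading comes with each control period).
- get_image(name): name is "side" or "top" or "wrist"; returns the picture (480x640x3 uint8, blue, green, red); there is no depth.
- camera_info(name): a dict with "fov_y" (degrees; the focal length in pixels is half the picture's height over the tangent of half this angle, whatever the lens; pixels are square), "cx", "cy" (the principal point, pixels), "distortion" ([k1, k2, p1, p2, k3] as OpenCV has them; the pictures are not rectified), "extrinsics" (4x4, takes a point from camera to world coordinates). Camera axes: x right, y down, z forward; pixel columns grow to the right and rows downward; lengths in mm; the calibration is good to about 2 mm. A picture is of the moment at which its call begins: read the wrist's pose just before it. camera_info takes no time and is no camera call; for the wrist camera it gives the pose at the moment of the call.
- robot.close_job(): hands the job in; it is judged then, once.
The state is a dict: "t": time; "joint_pos": joint angles; "qvel": joint speeds; "tau": joint torques, N m; "ee_pos": TCP position; "orientation": TCP orientation; "force": force on the tool from outside, world axes, zero at the start; "ft_torque": the same for the moment, N m; "grip_width": finger opening in mm; "grasp_force": force on a finger pad.
Only numpy, scipy, OpenCV 4.12 (cv2) and the standard library are available. Lean on these libraries where they do the work, as an engineer would, in place of code of your own. Each camera call takes 0.05 s, during which the arm holds its last target. There are 200 camera calls.

TASK

The small white timer stands on its lower edge on the blue mat. Push its top with your fingertips so that it tips over backwards and lies on its back on the mat, face up, without pressing its green key on the way; then gently press its green key fully down and let it come up again, and move clear. Only push, never grip, lift or carry the timer, and leave the two vials and the brown bottle where they stand.

Things in the scene. Friction and masses are not known exactly. Their poses are not given: they have to be found in the camera images.
- timer: White bench timer, 60 (x, keys to display) x 62 (y) x 16 mm (z), 60 to 110 g. Origin: centre of its back; z out of its face, x from keys towards display. At the start it stands loose on its keys edge: x up, z level, roughly towards the robot (to 1.05 rad either side), top edge 64 mm above the bench. Tilted back 0.26 rad it topples. On its back, z is up.
- timer_centre (a point): Centre of the timer's casing, 8 mm in front of its back: 34 mm above the bench when standing, 12 mm when lying on its back.
- key_top (a point): Middle of the outer surface of the green start key, 5 mm proud of the timer's face: at x = -16.5 mm, y = -19 mm, z = 21 mm in the timer's frame. The key is 12.5 mm (x) x 16.5 mm (y); its neighbour is a grey key that does not move.
- start_key (a joint): Travel of the green key, m: 0 when released, 0.003 fully down. It moves into the face of the timer against a spring, 1 N at first and 3.6 N fully down, and comes back up by itself.
- mat: Thin blue fabric-covered bench mat, 200 mm (its x) x 260 mm (its y) x 4 mm, fixed to the bench. Origin: centre of its underside, on the bench; z up. (A second timer lying at the far right of the bench is scenery.)
- vial_red: Bystander: small loose glass vial with a red cap, 16 mm across, 48 mm high, standing on the left or right margin of the mat. Origin: centre of its underside.
- vial_blue: Bystander: small loose glass vial with a blue cap, 16 mm across, 48 mm high, standing on the other margin of the mat. Origin: centre of its underside.
- bottle_brown: Bystander: loose brown bottle with a black cap, 44 mm across, 85 mm high, standing on the bench beyond the far edge of the mat. Origin: centre of its underside.

How it is judged (in metres and radians):
On the way, in this order (a step that is already met when the one before it is completed fails the run):
1. the timer lies on its back, face up, with the green key not pressed (angle between timer's own z axis and vertical below 0.1 rad and height (world z) of timer_centre below 0.017 m and value of joint start_key below 0.001 m), for 0.2 s.
2. the green key is pressed down, the timer still lying on its back (angle between timer's own z axis and vertical below 0.1 rad and value of joint start_key above 0.0024 m), for 0.05 s.
At the end, for the whole second after the job is handed in: The timer lies at rest flat on its back (within 0.1 rad), face up, its centre over the mat, the green key released; the vials and the bottle stand upright within 20 mm of where they were (all of step 1 and x of timer_centre in the frame of mat between -0.1 and 0.1 m and y of timer_centre in the frame of mat between -0.13 and 0.13 m and linear speed of timer below 0.01 m/s and angle between each of vial_red, vial_blue, bottle_brown's own z axis and vertical below 0.1 rad and distance of each of vial_red, vial_blue, bottle_brown from where it was at the start of the episode below 0.02 m); the robot touches nothing.
It fails at once if the timer is lifted while standing or tipping (centre over 50 mm above the bench) (height (world z) of timer_centre above 0.05 m).
It fails at once if the timer is lifted again after it lies on its back (angle between timer's own z axis and vertical below 0.15 rad and height (world z) of timer_centre above 0.03 m).
It fails at once if the green key is pressed before the timer lies on its back (value of joint start_key above 0.0015 m and angle between timer's own z axis and vertical above 0.4 rad).
It fails at once if the timer is gripped or pressed hard (over 30 N) (contact force between the fingers and timer above 30 N).
It fails at once if a vial or the bottle is moved over 20 mm or knocked over (distance of any of vial_red, vial_blue, bottle_brown from where it was at the start of the episode above 0.02 m or angle between any of vial_red, vial_blue, bottle_brown's own z axis and vertical above 0.4 rad).
It also fails if it takes over 35 s, if anything falls off the work surface, if the arm or the gripper's body presses on something with over 40 N, if the wrist force passes 120 N, or if a joint passes its speed limit or range.

## Working session

There is one attempt and no reset: what is moved stays moved. The work goes in short steps, Python scripts to look and compute and a tool call to move; the robot and the scene stay as the last step left them, time stands still between calls to the robot, and variables do not carry over. Pictures are saved under pics/ and viewed, at most 10 in all, crops included, and the job is handed in when it is done.

```bash
ls; mkdir -p pics
```

Run:
```python
from bench import robot, readout, get_image, camera_info
import cv2,numpy as np
for n in("side","top"):
    im=get_image(n); cv2.imwrite(f"pics/{n}0.png",im)
    c=camera_info(n); print(n,c["fov_y"],c["cx"],c["cy"],c["distortion"],np.round(c["extrinsics"],3).tolist())
s=readout.read_state();print(s["t"],s["ee_pos"],np.round(s["orientation"],3).tolist(),s["grip_width"])
```

```text
bench.py
pics
side 44.814369568908916 317.8362310722997 238.3131676598236 [-0.1893403  0.         0.         0.         0.       ] [[-0.998, -0.037, 0.041, 539.806], [-0.052, 0.387, -0.921, 503.573], [0.018, -0.921, -0.388, 379.208], [0.0, 0.0, 0.0, 1.0]]
top 51.56185266874519 327.6500759441366 246.7311102310957 [-0.07309004  0.          0.          0.          0.        ] [[-0.011, -0.995, 0.097, 487.855], [-1.0, 0.011, -0.003, -285.011], [0.002, -0.097, -0.995, 900.97], [0.0, 0.0, 0.0, 1.0]]
0.1 [ 244.14404774 -519.99217966  230.40394794] [[0.905, 0.425, -0.0], [0.425, -0.905, 0.002], [0.0, -0.002, -1.0]] 85.07351848820227
```

View pics/top0.png

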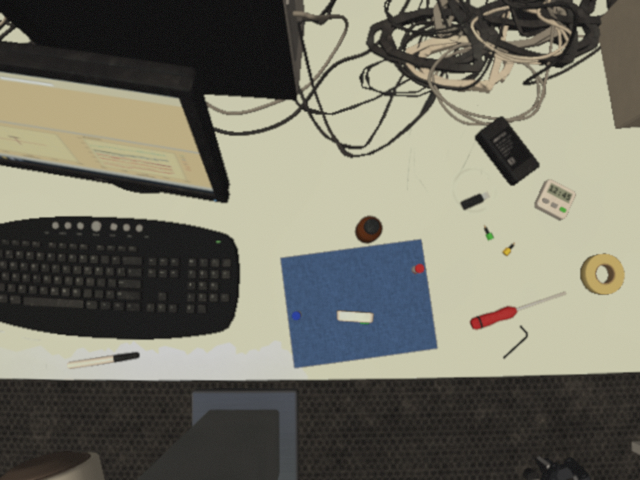

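View pics/side0.png

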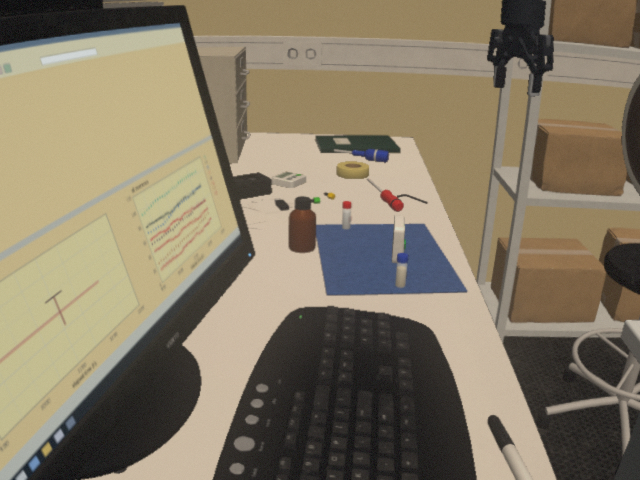

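The top view shows the timer's top edge at (355,317), the red vial at (419,268), the blue vial at (296,315) and the bottle at (369,229). In the side view the timer is at (399,240), with its green key on the robot's side.

Create h.py:
```python
from bench import robot, readout, get_image, camera_info
import cv2,numpy as np
def K(c):
    f=240/np.tan(np.radians(c["fov_y"]/2)); return np.array([[f,0,c["cx"]],[0,f,c["cy"]],[0,0,1.]])
def plane(c,px,z):
    p=cv2.undistortPoints(np.float64(px).reshape(-1,1,2),K(c),np.array(c["distortion"])).reshape(-1,2)
    E=np.array(c["extrinsics"]); d=np.c_[p,np.ones(len(p))]@E[:3,:3].T
    return E[:3,3]+d*((z-E[2,3])/d[:,2])[:,None]
def proj(c,P):
    E=np.linalg.inv(np.array(c["extrinsics"]))
    return cv2.projectPoints(np.float64(P).reshape(-1,3),cv2.Rodrigues(E[:3,:3])[0],E[:3,3],K(c),np.array(c["distortion"]))[0].reshape(-1,2)
def big(m):
    cs=cv2.findContours(m.astype(np.uint8),0,cv2.CHAIN_APPROX_NONE)[0]; return max(cs,key=cv2.contourArea) if cs else None
```

Run:
```python
from h import *
im=cv2.imread("pics/top0.png"); c=camera_info("top")
h=cv2.cvtColor(im,cv2.COLOR_BGR2HSV); H,S,V=cv2.split(h)
roi=np.zeros(H.shape,bool); roi[235:370,278:440]=1
matm=(H>100)&(H<120)&(S>90)&roi
mc=cv2.minAreaRect(big(matm)); print("mat",np.round(plane(c,cv2.boxPoints(mc),4),1).tolist())
i=roi.copy();i[:]=0;i[295:340,320:390]=1
w=big((S<90)&(V>120)&i); r=cv2.minAreaRect(w); b=plane(c,cv2.boxPoints(r),64)
print("timer",r,np.round(b,1).tolist(),np.linalg.norm(b-np.roll(b,1,0),axis=1),b.mean(0))
i[:]=0;i[255:280,405:435]=1
def cen(m):
    m=cv2.moments(big(m)); return m["m10"]/m["m00"],m["m01"]/m["m00"]
print("red",plane(c,[cen(((H<10)|(H>170))&(S>150)&i)],48))
i[:]=0;i[300:330,285:310]=1
print("blue",plane(c,[cen((H>112)&(S>170)&i)],48), cen((H>112)&(S>170)&i))
print("bottle",plane(c,[(371,227)],85))
g=(H>45)&(H<85)&(S>80); g[:290]=0;g[345:]=0;g[:,:320]=0;g[:,390:]=0
print("green top px",np.argwhere(g)[:10].tolist())
si=cv2.imread("pics/side0.png")[200:310,320:470]
cv2.imwrite("pics/crop0.png",cv2.hconcat([cv2.resize(si,None,fx=3,fy=3),cv2.resize(im[290:345,315:395],(480,330))][:1]))
```

```text
mat [[554.6, -201.9, 4.0], [586.1, -458.5, 4.0], [391.7, -479.2, 4.0], [361.9, -226.8, 4.0]]
timer ((354.4580078125, 316.63055419921875), (35.58766555786133, 10.37696361541748), 3.814074993133545) [[445.2, -300.4, 64.0], [462.4, -301.8, 64.0], [457.8, -361.2, 64.0], [440.6, -359.7, 64.0]] [59.49296674 17.25366394 59.58786124 17.25953584] [ 451.50299688 -330.79050529   64.        ]
red [[ 532.43934009 -444.55274217   48.        ]]
blue [[ 453.95817119 -231.41320186   48.        ]] (295.6296296296296, 315.4179894179894)
bottle [[ 599.48043997 -359.39217432   85.        ]]
green top px [[323, 360], [323, 361], [323, 362], [323, 363], [323, 364], [323, 365], [323, 366], [323, 367], [323, 368]]
```

>>> {"name": "tcp_steps", "arguments": {"steps": [[[0,0,0],[0,0,0.172]],[[0,0,0],[0,0,0.172]],[[0,0,0],[0,0,0.172]],[[29,-41,20],[0,0,0]],[[29,-41,20],[0,0,0]],[[29,-41,20],[0,0,0]],[[29,-41,20],[0,0,0]],[[29,-41,20],[0,0,0]]], "finger_gap": 0, "clamp_n": 20}}

```text
t: 1.1
ee_pos: [405.3, -325.8, 130.4]
orientation: [[0.997, -0.077, -0.0], [-0.077, -0.997, 0.0], [-0.0, -0.0, -1.0]]
force: [0.1, 0.6, 0.0]
grip_width: 0.4
grasp_force: 0.0
```

```bash
python3 -c "
from h import *
s=readout.read_state();print(s['orientation'].round(3).tolist() if hasattr(s['orientation'],'round') else s['orientation'],s['joint_pos'],s['force'])"
```

```text
[[0.997, -0.077, -0.0], [-0.077, -0.997, 0.0], [-0.0, -0.0, -1.0]] [-9.09695637e-01  1.19728238e-01  1.84904593e+00  1.08635939e-05
  1.17315549e+00  7.38509270e-01] [0.09680179 0.55880859 0.01958479]
```

>>> {"name": "tcp_steps", "arguments": {"steps": [[[0,2,38],[0,0,0]],[[0,2,37],[0,0,0]],[[0,0,0],[0,0,0]]]}}

```text
t: 1.48
ee_pos: [402.4, -328.7, 53.2]
orientation: [[0.997, -0.077, -0.005], [-0.077, -0.997, 0.006], [-0.005, -0.006, -1.0]]
force: [0.7, 0.7, 0.0]
grip_width: 0.0
grasp_force: 0.0
```

Run:
```python
from h import *
im=get_image("side"); cv2.imwrite("pics/s1.png",cv2.resize(im[100:300,300:500],None,fx=3,fy=3,interpolation=cv2.INTER_CUBIC))
```

```text
(no output)
```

View pics/s1.png

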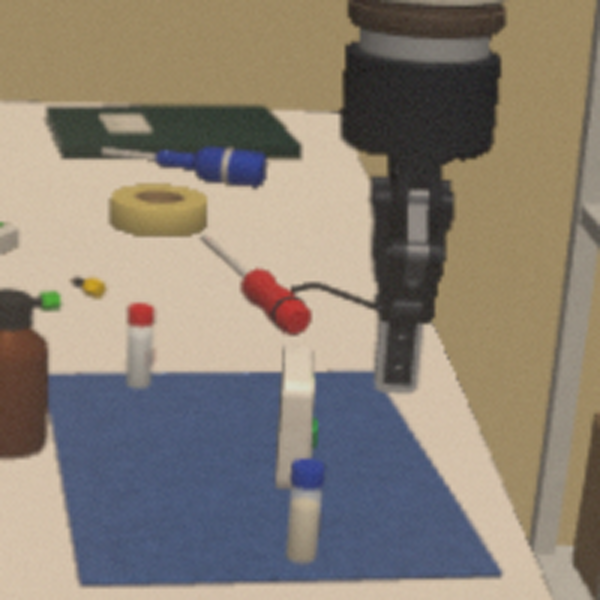

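Fingertip at crop (397,385) sits just in front of the timer's top (298,355), clear of everything. Now the slow push.

>>> {"name": "tcp_steps", "arguments": {"steps": [[[12,0,-2],[0,0,0]],[[8,0,0],[0,0,0]],[[4,0,0],[0,0,0]],[[4,0,0],[0,0,0]],[[4,0,0],[0,0,0]],[[4,0,0],[0,0,0]],[[4,0,0],[0,0,0]],[[4,0,0],[0,0,0]]]}}

```text
t: 2.52
ee_pos: [448.4, -334.7, 58.2]
orientation: [[0.997, -0.077, -0.0], [-0.077, -0.997, 0.0], [-0.0, -0.0, -1.0]]
force: [-0.4, -0.7, 0.1]
grip_width: -0.0
grasp_force: 0.0
```

Run:
```python
from h import *
im=get_image("side"); cv2.imwrite("pics/s2.png",cv2.resize(im[150:300,300:450],None,fx=3,fy=3,interpolation=cv2.INTER_CUBIC))
```

```text
(no output)
```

View pics/s2.png

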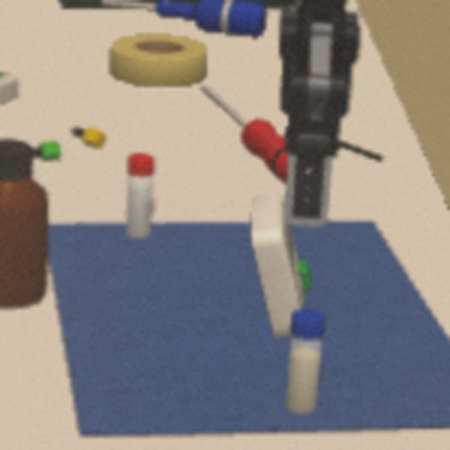

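The timer is tilting back, top at crop (270,205). A little more, then check from the top.

>>> {"name": "tcp_steps", "arguments": {"steps": [[[4,0,0],[0,0,0]],[[4,0,0],[0,0,0]],[[4,0,0],[0,0,0]],[[0,0,0],[0,0,0]],[[0,0,0],[0,0,0]],[[-10,0,-20],[0,0,0]],[[-40,0,-30],[0,0,0]],[[-40,0,-20],[0,0,0]]]}}

```text
t: 3.58
ee_pos: [369.8, -329.0, 129.6]
orientation: [[0.997, -0.076, 0.001], [-0.076, -0.997, -0.001], [0.001, 0.001, -1.0]]
force: [0.2, 0.0, 1.1]
grip_width: -0.3
grasp_force: 0.0
```

Run:
```python
from h import *
im=get_image("side"); a=cv2.resize(im[150:300,300:450],(400,400),interpolation=cv2.INTER_CUBIC)
t=get_image("top"); cv2.imwrite("pics/top3.png",t); b=cv2.resize(t[230:370,290:430],(400,400),interpolation=cv2.INTER_CUBIC)
cv2.imwrite("pics/s3.png",cv2.hconcat([a,b]))
```

```text
(no output)
```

View pics/s3.png

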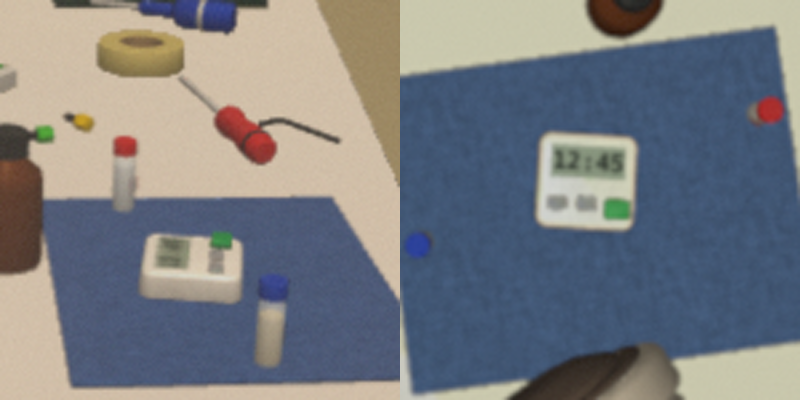

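The timer lies on its back, face up: green key at (617,209) in the top crop, and the vials and bottle have not moved. Next I measure the key.

Run:
```python
from h import *
im=cv2.imread("pics/top3.png"); c=camera_info("top"); H,S,V=cv2.split(cv2.cvtColor(im,cv2.COLOR_BGR2HSV))
i=np.zeros(H.shape,bool); i[270:320,330:380]=1
g=big((H>45)&(H<85)&(S>80)&i); r=cv2.minAreaRect(g); b=plane(c,cv2.boxPoints(r),25)
print("key",r,b.mean(0),np.linalg.norm(b-np.roll(b,1,0),axis=1))
w=big((((S<90)&(V>110))|((H>45)&(H<85)&(S>80)))&i); r=cv2.minAreaRect(w); b=plane(c,cv2.boxPoints(r),18)
m=b.mean(0); print("timer",b.round(1).tolist(),m,np.linalg.norm(b-np.roll(b,1,0),axis=1))
# two-view key
cs=camera_info("side"); s=get_image("side"); H,S,V=cv2.split(cv2.cvtColor(s,cv2.COLOR_BGR2HSV))
g=(H>45)&(H<85)&(S>80); g[:220]=0;g[280:]=0;g[:,350:][:, 60:]=0;g[:,:350]=0
q=big(g); rq=cv2.minAreaRect(q); print("side key",rq,plane(cs,[rq[0]],25))
st=readout.read_state(); d=np.array(plane(c,[cv2.minAreaRect(big((cv2.split(cv2.cvtColor(im,cv2.COLOR_BGR2HSV))[0]>45)&(cv2.split(cv2.cvtColor(im,cv2.COLOR_BGR2HSV))[0]<85)&(cv2.split(cv2.cvtColor(im,cv2.COLOR_BGR2HSV))[1]>80)&i))[0]],25)[0])-st["ee_pos"]
print("tool delta",d@np.array(st["orientation"]))
```

```text
key ((365.5, 302.5), (5.0, 7.0), 90.0) [ 474.21336067 -352.67274188   25.        ] [ 8.73492741 12.29953592  8.7365454  12.289608  ]
timer [[461.9, -300.9, 18.0], [524.1, -304.3, 18.0], [520.7, -368.4, 18.0], [458.5, -364.6, 18.0]] [ 491.2800211  -334.54884582   18.        ] [63.84307532 62.26864026 64.22256121 62.29787008]
side key ((383.0, 239.5), (5.0, 6.0), 90.0) [[ 474.58613484 -341.52470548   25.        ]]
tool delta [105.67824545  14.8586218  104.59851713]
```

>>> {"name": "tcp_steps", "arguments": {"steps": [[[36,7,25],[0,0,0]],[[35,7,25],[0,0,0]],[[35,7,25],[0,0,0]],[[0,0,8],[0,0,0]],[[0,0,0],[0,0,0]],[[0,0,0],[0,0,0]]]}}

```text
t: 4.47
ee_pos: [474.4, -358.0, 46.1]
orientation: [[0.997, -0.077, 0.001], [-0.077, -0.997, -0.001], [0.001, 0.001, -1.0]]
force: [0.1, -0.1, -0.1]
grip_width: -0.2
grasp_force: 0.0
```

Run:
```python
from h import *
t=get_image("side"); cv2.imwrite("pics/s4.png",cv2.resize(t[190:290,330:430],(600,600),interpolation=cv2.INTER_CUBIC))
```

```text
(no output)
```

View pics/s4.png

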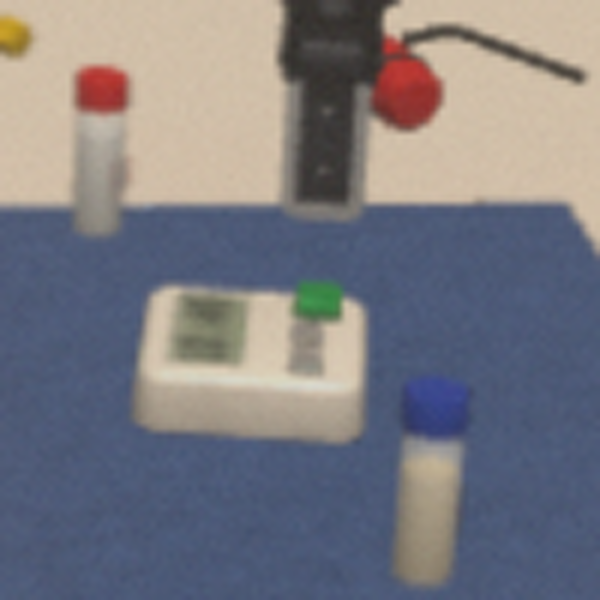

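The finger at x≈322 px is in line with the key at (318,300), and the grey keys are nearly flush. I descend towards it.

>>> {"name": "tcp_steps", "arguments": {"steps": [[[0,0,10],[0,0,0]],[[0,0,7],[0,0,0]],[[0,0,1],[0,0,0]],[[0,0,1],[0,0,0]],[[0,0,1],[0,0,0]],[[0,0,0],[0,0,0]]]}}

```text
t: 5.28
ee_pos: [474.6, -357.8, 25.4]
orientation: [[0.997, -0.077, 0.0], [-0.077, -0.997, -0.0], [0.0, 0.0, -1.0]]
force: [-0.2, -0.4, 0.1]
grip_width: -0.3
grasp_force: 0.0
```

>>> {"name": "tcp_steps", "arguments": {"steps": [[[0,0,1],[0,0,0]],[[0,0,0.5],[0,0,0]],[[0,0,0],[0,0,0]]]}}

```text
t: 5.65
ee_pos: [474.7, -358.0, 24.0]
orientation: [[0.997, -0.077, 0.0], [-0.077, -0.997, -0.0], [0.0, 0.0, -1.0]]
force: [0.6, -0.6, 2.4]
grip_width: 0.1
grasp_force: 0.9
```

>>> {"name": "tcp_steps", "arguments": {"steps": [[[0,0,1],[0,0,0]],[[0,0,0],[0,0,0]]]}}

```text
t: 5.9
ee_pos: [474.7, -357.9, 23.0]
orientation: [[0.997, -0.077, 0.0], [-0.077, -0.997, -0.0], [0.0, 0.0, -1.0]]
force: [-0.4, -0.1, 2.3]
grip_width: 0.2
grasp_force: 1.3
```

>>> {"name": "tcp_steps", "arguments": {"steps": [[[0,0,0.5],[0,0,0]],[[0,0,0],[0,0,0]]], "only": "pos|force"}}

```text
ee_pos: [474.7, -358.0, 22.5]
force: [0.2, 1.2, 3.1]
grasp_force: 1.6
```

>>> {"name": "tcp_steps", "arguments": {"steps": [[[0,0,0.5],[0,0,0]],[[0,0,0],[0,0,0]]], "only": "pos|force"}}

```text
ee_pos: [474.7, -358.0, 22.0]
force: [-1.0, 0.2, 4.8]
grasp_force: 2.2
```

>>> {"name": "tcp_steps", "arguments": {"steps": [[[0,0,0.4],[0,0,0]],[[0,0,0],[0,0,0]]], "only": "pos|force"}}

```text
ee_pos: [474.7, -358.0, 22.0]
force: [-1.0, 0.8, 7.2]
grasp_force: 3.5
```

The key bottomed at z = 22, with the force rising to 7 N while the position stayed put. Now retreat straight up and check.

>>> {"name": "tcp_steps", "arguments": {"steps": [[[0,0,-2],[0,0,0]],[[0,0,-5],[0,0,0]],[[0,0,-30],[0,0,0]],[[0,0,-40],[0,0,0]],[[-40,0,-30],[0,0,0]],[[-40,0,0],[0,0,0]],[[0,0,0],[0,0,0]],[[0,0,0],[0,0,0]]]}}

```text
t: 7.65
ee_pos: [394.8, -351.5, 128.1]
orientation: [[0.997, -0.077, -0.0], [-0.077, -0.997, 0.001], [-0.0, -0.001, -1.0]]
force: [0.3, -0.0, 1.1]
grip_width: 0.2
grasp_force: 0.0
```

Run:
```python
from h import *
im=get_image("side"); a=cv2.resize(im[150:300,300:450],(400,400),interpolation=cv2.INTER_CUBIC)
t=get_image("top"); b=cv2.resize(t[230:370,290:430],(400,400),interpolation=cv2.INTER_CUBIC)
cv2.imwrite("pics/s5.png",cv2.hconcat([a,b]))
```

```text
(no output)
```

View pics/s5.png

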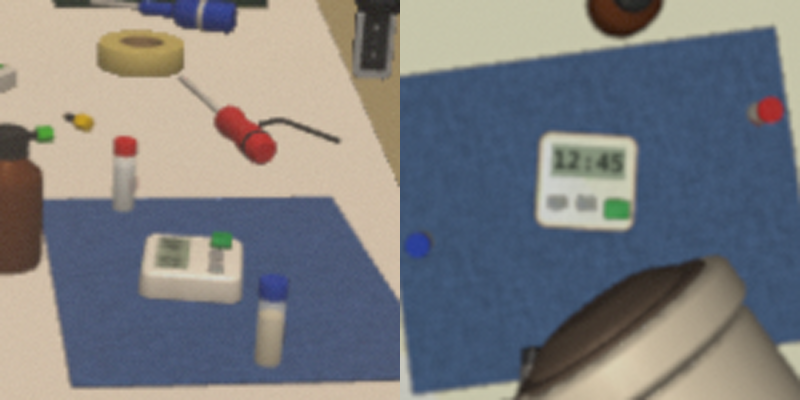

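The timer is flat and unmoved, its key at (617,209) is up again, the bystanders are in place, and the arm is clear.

```bash
python3 -c "
from bench import robot, readout, get_image, camera_info
print(robot.close_job())"
```

```text
the job is handed in; nothing more can be done
None
```

The timer was tipped onto its back, its green key was pressed fully down (bottomed at about 7 N) and came back up, the vials and bottle look unmoved, and the job is handed in, though no verdict was returned.

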